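# Tighten the clamp screw of a dry-block heater

### The job

The aluminium block of the little dry-block heater has just been changed and its slotted centre screw is only finger-tight. Draw the flat screwdriver from the tool stand, keep its blade seated in the slot with light pressure and turn the screw clockwise until it is firm, without pressing hard or overtightening it; then put the screwdriver back upright in its hole, all the way down. Leave the vials standing in the block, and everything else, as they are.

Things in the scene. Friction and masses are not known exactly. Their poses are not given: they have to be found in the camera images.
- screw_slot (a point): Slotted steel cheese-head screw, head 18 mm across and 8.5 mm tall, upright on a washer in the middle of the heater's block. The point is the centre of the slot's mouth (top of the head, about 97 mm above the work surface). z is up, x lies along the slot. The slot runs right across the head, 3.6 mm wide, 4.5 mm deep. Tightens clockwise seen from above, sinking 0.6 mm per rad.
- screw: The same screw; origin on its axis, 8.5 mm below the slot's mouth. It turns with a drag of about 0.1 N m for some 0.15 to 0.75 rad until the head meets its washer; then the torque climbs at about 0.4 N m per rad: 0.13 N m is still slack, about 0.2 N m is firm, 0.3 N m too tight. At most 1.1 rad of turn in all; the blade has 0.2 rad of play in the slot. It stays where it is left.
- block: Aluminium block 64 x 92 mm, 24 mm tall, clamped on the heater by the screw, with four vial holes 17.5 mm wide and 20 mm deep at its corners (19 mm in x and 31 mm in y from the middle). Origin at the centre of its underside; its top is 86 mm above the work surface. Does not move.
- heater: White dry-block heater, 116 x 150 mm, 62 mm tall without the block, fixed to the work surface. Origin at the centre of its underside; -x is its front with the display, y along its width. The screw stands over its origin.
- driver_grip (a point): Flat screwdriver, 160 mm long, 110 g, standing blade down in the tool stand. The point is on its axis in the handle, 120 mm above the blade tip, 40 mm below the handle's top. z points from blade to handle, x along the blade's width. The handle is a hexagon 22 mm across flats, 94 mm long; pairs of flats face along its own y and 60 degrees to either side of y.
- driver_tip (a point): Centre of the screwdriver's blade tip, same axes as driver_grip. The blade is 12 mm wide (along x) and 2.4 mm thick (along y); the shank above it is 8 mm thick and the tip is 66 mm below the handle's lower end.
- stand_hole (a point): Mouth of the screwdriver's hole in the white tool stand (block 56 x 124 mm, 78 mm tall, fixed), on its top face, z up. Hole 15 mm wide, 72 mm deep. The handle's lower end rests on the stand's top, the blade tip then 66 mm below this point. A marker and forceps stand in two more holes, 56 and 80 mm away along the stand's -y, up to 75 mm above its top.
- vial_a_mid (a point): Vial 16 mm thick, 45 mm tall, standing loose in the block hole at +x, +y of the heater, 25 mm of it above the block. Point at half its height. Not to be disturbed.
- vial_b_mid (a point): The same kind of vial, in the hole at -x, -y of the heater.
- vial_c_mid (a point): The same kind of vial, in the hole at +x, -y of the heater.
- tape: Roll of tape lying on the work surface, 52 mm across, 19 mm tall, origin at the centre of its underside. Not to be disturbed.
- dish: Petri dish on the work surface, 62 mm across, 14 mm tall, origin at the centre of its underside. Not to be disturbed.
Mind the look-alikes: they are no part of the job. Of the things that look like the part that bears driver_grip, the middle-sized one is meant.

How it is judged (in metres and radians):
On the way, in this order (a step that is already met when the one before it is completed fails the run):
1. the screwdriver is drawn out of the stand (z of driver_tip in the frame of stand_hole above 0.005 m), for 0.1 s.
2. with its blade in the slot the screw is turned until the block is clamped with more than 20 N (contact force between screw and block above 20 N and distance between driver_tip and screw_slot below 0.009 m and contact force between driver and screw above 1 N), for 0.1 s.
At the end, for the whole second after the job is handed in: The screw clamps the block with more than 20 N (about 0.14 N m of tightening torque or more), and the screwdriver stands upright (within 8 degrees) in its hole with the handle down on the stand (blade tip more than 62 mm below the hole's mouth and within 10 mm of its axis) (contact force between screw and block above 20 N and horizontal distance between driver_tip and stand_hole below 0.01 m and z of driver_tip in the frame of stand_hole below -0.062 m and angle between driver_grip's own z axis and vertical below 0.15 rad); the robot touches nothing.
It fails at once if the screw is overtightened (clamp force above 70 N, about 0.3 N m) (contact force between screw and block above 70 N).
It fails at once if the screwdriver is pressed or twisted too hard on the screw (above 90 N) (contact force between driver and screw above 90 N).
It fails at once if the blade digs into the block (above 25 N) (contact force between driver and block above 25 N).
It fails at once if the screw is turned with the fingers (contact force between the fingers and screw above 2 N).
It fails at once if a vial is lifted, knocked or shifted by more than 15 mm, or the tape or the dish by more than 20 mm (distance of any of vial_a_mid, vial_b_mid, vial_c_mid from where it was at the start of the episode above 0.015 m or distance of any of tape, dish from where it was at the start of the episode above 0.02 m).
It also fails if it takes over 61 s, if anything falls off the work surface, if the arm or the gripper's body presses on something with over 40 N, if the wrist force passes 120 N, or if a joint passes its speed limit or range.

### The arm

A 6-joint arm with a two-finger parallel gripper is mounted at the origin on a cart in front of the work surface, level with it; the furniture and walls round the work are solid. World frame = base frame: x ahead of the robot, y to its left, z up, the work surface at z = 0. Lengths are in mm, angles in rad, forces in N, time in s.
With the tool pointing down it reaches from about 275 to 750 mm from the base axis. Payload 10.2 kg.
Tool frame: the origin (TCP) lies between the finger pads; the fingertips stand 17 mm ahead of it and the grasp point (between the pads) lies 2 mm behind it; z points along the fingers, y is the line along which they close (so a half turn about z gives the same grasp; the last joint's range is limited). The gripper opens to 85 mm and grips with 20 to 120 N. Pads are 22 mm wide; open, the fingers measure 114 mm over their backs; the gripper's body (76 mm by 85 mm) begins 54 mm behind the grasp point. The pads swing forward as they close: fully open they stand 13 mm farther back than shut.
Start: joints at [1.11, 0.313, 1.498, -0, 1.331, -0.223], TCP at [123.684, 510.229, 248.294] pointing down, gripper open.
Joint ranges: [-2.94, 2.94], [-0.97, 2.17], [0.19, 2.56], [-1.23, 4.37], [0.02, 3.11], [-2.88, 2.88]. Speed limits (rad/s): [2.39, 2.39, 3.01, 3.14, 3.14, 3.14].

### API

Orientations are given as a unit quaternion [w, x, y, z].
In Python, from rig import * gives the robot as it stands.
- The arm moves only by the tool step_arm, never from a script. Its argument "commands" is text: rows parted by semicolons, each of 7 numbers parted by spaces: the opening, from 0 (shut) to 1 (fully open), then the shift along the tool's x, y, z in cm, then the turn, a rotation vector about the tool's x, y, z in rad. In form: hand x y z rx ry rz; .... A call has 1 to 20 rows; each row is the pose to reach, as a shift and turn from the pose commanded when the call began, along the tool's axes at that moment; what a row does not reach only later rows make up. A row lasts 1/12 s, in which the tool goes at most 41.7 mm and 7.16 degrees, less where a joint would pass 70% of its speed; a pose out of reach is approached as far as the arm can. A call with a gripper value outside its range is refused whole. The fingers move at their own pace and stop on an object; "newtons" is the grip in N (left out, the last holds). Time passes only in rows, so rows that repeat a pose let the fingers close. It gives the time, the measured TCP pose, the force, the opening and the grip force at its end, in the units of the state.
- sense(): the state, without advancing time (a new reading comes with each control period).
- capture(name): name is "scene" or "top" or "wrist"; returns the picture (400x640x3 uint8, red, green, blue); there is no depth.
- camera_model(name): a dict with "mtx" (3x3 intrinsics, pixels), "eye" and "rotation" of the camera in the world. Camera axes: x right, y down, z forward; pixel columns grow to the right and rows downward; lengths in mm; the calibration is good to about 2 mm. A picture is of the moment at which its call begins: read the wrist's pose just before it. camera_model takes no time and is no camera call; for the wrist camera it gives the pose at the moment of the call.
- finish_job(): hands the job in; it is judged then, once.
Trained networks look in the newest picture that a camera, given by its name, has taken for a name from the list of things; names that differ only in an ending like _2 or _b are one class to them, and where a whole thing is asked for, a point or a joint stands for the part that bears it (a point fixed in the world has none). Each returns a list of dicts, best first, with "score" (0 to 1); they miss things now and then, are a little off and sometimes report something else, mostly with a low value. They report only what shows in the picture. A call takes as long as a camera call. They do not tell look-alikes from the thing itself.
- search_frame(camera, label): "rect" ([centre column, centre row, width, height] in pixels, round what is visible of it).
- trace(camera, label): "mask" (400x640 bool, what is visible of it) and "rect" ([centre column, centre row, width, height] in pixels, round what is visible of it).
- spot_point(camera, label): "xy" ([column, row] in pixels: a listed point, or the origin of a listed thing).
The state is a dict: "time_s": time; "joints": joint angles; "dq": joint speeds; "tau": joint torques, N m; "eef_pos": TCP position; "ee_rot": TCP orientation; "force": force on the tool from outside, world axes, zero at the start; "wrist_torque": the same for the moment, N m; "grip_width": opening from 0.0 (shut) to 1.0 (fully open); "grip_force": force on a finger pad.
Only numpy, scipy, OpenCV 4.12 (cv2) and the standard library are available. Lean on these libraries where they do the work, as an engineer would, in place of code of your own. Each camera call takes 0.05 s, during which the arm holds its last target. There are 200 camera calls.

## Working session

There is one attempt and no reset: what is moved stays moved. The work goes in short steps, Python scripts to look and compute and a tool call to move; the robot and the scene stay as the last step left them, time stands still between calls to the robot, and variables do not carry over. Pictures are saved under pics/ and viewed, at most 10 in all, crops included, and the job is handed in when it is done.

Besides the shell and the picture viewer there is one more tool, called by a JSON object that holds its "api" and its "payload". step_arm: Moves the arm, as the interface text tells. Its arguments: {"type":"object","properties":{"commands":{"type":"string"},"newtons":{"type":"number"}},"required":["commands"]}

```bash
mkdir -p pics; python3 - <<'E'
from rig import *
import cv2,numpy as np
for n in("scene","top"):
    im=capture(n); cv2.imwrite(f"pics/{n}0.png",im[:,:,::-1])
    m=camera_model(n); print(n,np.round(m["mtx"],1).tolist(),np.round(m["eye"],1),np.round(m["rotation"],4).tolist())
    for l in("driver_grip","stand_hole","screw_slot","heater","driver_tip","vial_a_mid"):
        print(l,[(np.round(d["xy"],1).tolist(),round(d["score"],2)) for d in spot_point(n,l)][:5])
s=sense();print(s["time_s"],s["eef_pos"],s["ee_rot"],s["force"])
E
```

```text
scene [[474.2, 0.0, 321.8], [0.0, 474.2, 200.1], [0.0, 0.0, 1.0]] [-424.6 -630.5  835. ] [-0.4172, 0.7938, -0.3892, 0.2107]
driver_grip [([252.3, 165.8], 0.82), ([238.8, 144.2], 0.63), ([260.6, 163.0], 0.42)]
stand_hole [([254.2, 181.2], 0.94)]
screw_slot [([415.5, 247.3], 0.53)]
heater []
driver_tip [([240.5, 188.7], 0.68), ([259.8, 187.6], 0.62)]
vial_a_mid [([404.5, 242.6], 0.49)]
top [[416.8, 0.0, 312.1], [0.0, 416.8, 194.5], [0.0, 0.0, 1.0]] [ 161.9   12.  1345.5] [0.0771, -0.6944, 0.7111, -0.0786]
driver_grip [([193.2, 193.3], 0.74), ([227.9, 203.8], 0.66), ([227.3, 195.0], 0.59)]
stand_hole [([233.3, 206.5], 0.69)]
screw_slot [([405.4, 202.5], 0.35)]
heater [([398.1, 207.2], 0.61)]
driver_tip [([209.6, 205.4], 0.77), ([224.7, 192.2], 0.59)]
vial_a_mid [([397.4, 197.1], 0.61)]
0.7 [123.69272962 510.21687772 248.28743177] [ 7.36518429e-06  1.18603813e-01  9.92941657e-01 -1.60300686e-05] [-0.09857214 -0.509202   -0.04598311]
```

```bash
python3 - <<'E'
import cv2,numpy as np
a=cv2.imread("pics/scene0.png")[90:270,190:470]; b=cv2.imread("pics/top0.png")[120:270,160:440]
a=cv2.resize(a,(800,514))[:,:]; 
cv2.imwrite("pics/a.png",a); cv2.imwrite("pics/b.png",cv2.resize(b,(800,429)))
E
```

```text
(no output)
```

View pics/a.png

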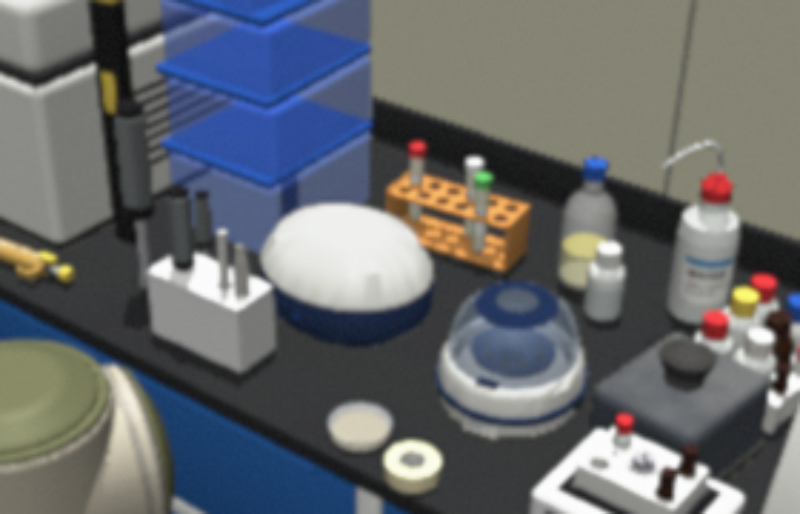

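View pics/b.png

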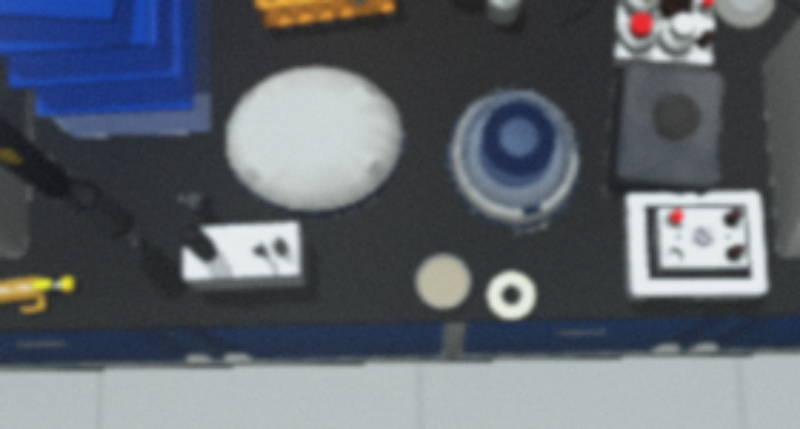

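```bash
cat > h.py <<'E'
from rig import *
import cv2,numpy as np
from scipy.spatial.transform import Rotation as R
def cam(n):
    m=camera_model(n); r=np.array(m["rotation"],float)
    Rm=R.from_quat(r[[1,2,3,0]]).as_matrix() if r.size==4 else r
    return np.array(m["mtx"]),np.array(m["eye"]),Rm
def proj(c,p):
    K,e,Rm=c; q=K@Rm.T@(np.array(p,float)-e); return np.round(q[:2]/q[2],1)
def ray(c,uv):
    K,e,Rm=c; d=Rm@np.linalg.inv(K)@[*uv,1]; return e,d/np.linalg.norm(d)
def onz(c,uv,z):
    e,d=ray(c,uv); return e+d*(z-e[2])/d[2]
def tri(*cu):
    A=0;b=0
    for c,uv in cu:
        e,d=ray(c,uv);P=np.eye(3)-np.outer(d,d);A=A+P;b=b+P@e
    return np.linalg.solve(A,b)
E
python3 - <<'E'
from h import *
S,T=cam("scene"),cam("top")
p=[123.7,510.2,248.3]
print(proj(S,p),proj(T,p))
h=tri((S,(254.2,181.2)),(T,(233.3,206.5)));print("hole",h,onz(S,(254.2,181.2),78),onz(T,(233.3,206.5),78))
for uv in((252.3,165.8),(238.8,144.2),(260.6,163)):
    print(uv,onz(S,uv,132))
print("top",[onz(T,u,132) for u in ((193.2,193.3),(227.9,203.8),(227.3,195.0))])
print("tri",tri((S,(252.3,165.8)),(T,(227.9,203.8))),tri((S,(238.8,144.2)),(T,(209.6,205.4))))
print("screw",tri((S,(415.5,247.3)),(T,(405.4,202.5))),onz(S,(415.5,247.3),97),onz(T,(405.4,202.5),97))
# stand corner px from crop b: scale .35
f=lambda x,y:(160+x*.35,120+y*.35)
for c in((182,228),(299,222),(301,278),(184,283)): print(onz(T,f(*c),78))
print("heater")
for c in((627,193),(765,191),(768,295),(628,297)): print(onz(T,f(*c),62))
E
```

```text
[104.4 141.6] [116.8 308.1]
hole [410.68597236 251.19327949  84.43734929] [416.14075851 260.24218379  78.        ] [413.62192689 250.89206962  78.        ]
(252.3, 165.8) [414.22250644 260.8373218  132.        ]
(238.8, 144.2) [485.51970231 389.99946709 132.        ]
(260.6, 163) [441.35397839 253.2014428  132.        ]
top [array([445.89807005, 361.1351513 , 132.        ]), array([411.44509062, 256.8894579 , 132.        ]), array([438.27546013, 259.22947551, 132.        ])]
tri [410.52933875 256.44224298 135.29792941] [395.7644964  292.76146502 200.06638211]
screw [ 410.5218947  -279.38856812  102.37331898] [ 419.20628364 -278.57679442   97.        ] [ 409.81986225 -278.30809754   97.        ]
[435.54610339 281.09608054  78.        ]
[439.20278164 153.8741839   78.        ]
[377.40056029 151.64048701  78.        ]
[374.93747772 277.56536198  78.        ]
heater
[ 466.96733471 -207.79819161   62.        ]
[ 465.61095382 -360.89924908   62.        ]
[ 349.35157934 -354.34986668   62.        ]
[ 350.76997983 -202.02826469   62.        ]
```

View pics/scene0.png

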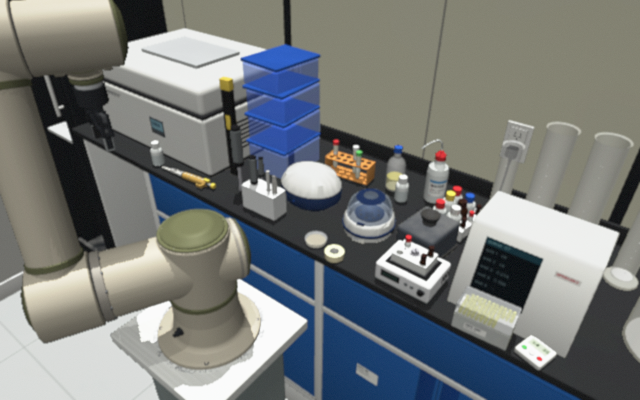

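```bash
python3 - <<'E'
from h import *
S,T=cam("scene"),cam("top")
print(tri((S,(226.5,85)),(T,(162,174))))
print(tri((S,(235.5,146)),(T,(200,198))), tri((S,(236.5,128)),(T,(188,188))))
for z in (0,30,100,200): print(z, onz(S,(238,188),z),onz(T,(216,217),z))
a=cv2.imread("pics/scene0.png")[60:220,205:305]; b=cv2.imread("pics/top0.png")[155:245,145:275]
cv2.imwrite("pics/c.png",np.hstack([cv2.resize(a,None,fx=3.6,fy=3.6,interpolation=3)[:576],np.vstack([cv2.resize(b,(433,300),interpolation=3),np.zeros((276,433,3),np.uint8)])]))
E
```

```text
[450.04696094 380.10071738 339.67066858]
[421.07072988 330.63550198 171.71136311] [443.81035448 350.31224221 215.70409659]
0 [440.33441069 363.96192335   0.        ] [395.48367819 321.51062809   0.        ]
30 [409.25951147 328.23196776  30.        ] [390.27499574 314.61031403  30.        ]
100 [336.75141331 244.8620714  100.        ] [378.12140337 298.50958123 100.        ]
200 [233.16841593 125.76221945 200.        ] [360.75912854 275.50853437 200.        ]
```

View pics/c.png

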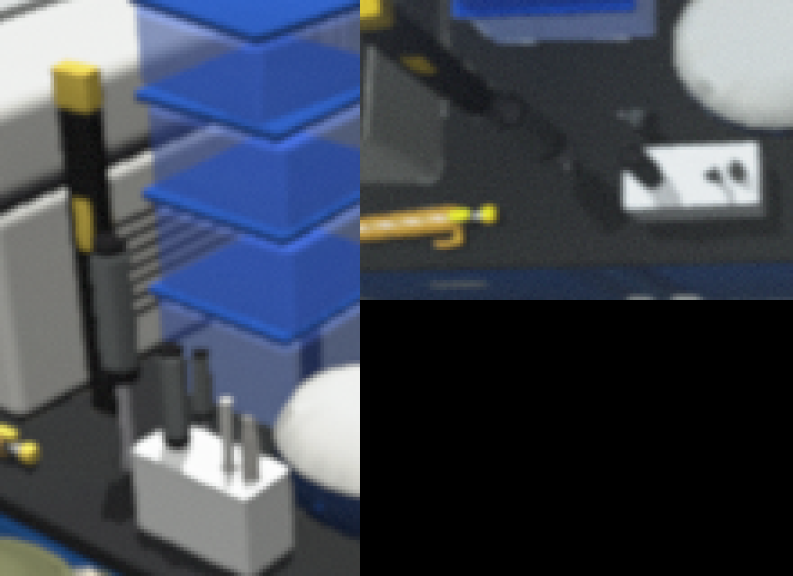

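```bash
python3 - <<'E'
from h import *
W=cam("wrist");s=sense();q=s["ee_rot"];Rt=R.from_quat(q[[1,2,3,0]] if hasattr(q,'shape') else [q[1],q[2],q[3],q[0]]).as_matrix()
print(W[0],"eye in tool",Rt.T@(W[1]-s["eef_pos"]),"\ncam axes in tool\n",np.round(Rt.T@W[2],3),s["grip_width"])
# shift in tool axes to a target, incl. rotation
def shift(t):return Rt.T@(np.array(t)-s["eef_pos"])/10
print(shift([320,200,360]),shift([410,150,330]),shift([410,255,330]))
E
```

```text
[[298.11922748   0.         324.14390662]
 [  0.         298.11922748 202.75209478]
 [  0.           0.           1.        ]] eye in tool [  66.85975392    0.59590265 -126.01009264] 
cam axes in tool
 [[-0.    -0.965 -0.261]
 [ 1.     0.    -0.001]
 [ 0.001 -0.261  0.965]] 0.9977304504164491
[-26.3852889 -25.5255775 -11.1700026] [-36.30969672 -28.26501859  -8.16973728] [-33.83659671 -18.06042275  -8.17008988]
```

{"api": "step_arm", "payload": {"commands": "1 -30.3 -20.5 -5.2 0 0 0;1 -30.3 -20.5 -5.2 0 0 0;1 -30.3 -20.5 -5.2 0 0 0;1 -30.3 -20.5 -5.2 0 0 0;1 -30.3 -20.5 -5.2 0 0 0;1 -30.3 -20.5 -5.2 0 0 0;1 -30.3 -20.5 -5.2 0 0 0;1 -30.3 -20.5 -5.2 0 0 0;1 -30.3 -20.5 -5.2 0 0 0;1 -30.3 -20.5 -5.2 0 0 0;1 -30.3 -20.5 -5.2 0 0 0;1 -30.3 -20.5 -5.2 0 0 0"}}

```text
time_s: 1.7
eef_pos: [369.6, 239.8, 300.2]
ee_rot: [-0.0, 0.119, 0.993, 0.0]
force: [0.4, -0.1, 0.3]
grip_width: 1.003
grip_force: 0.0
```

```bash
cat >> h.py <<'E'
def tool():
    s=sense();q=np.array(s["ee_rot"],float);return np.array(s["eef_pos"]),R.from_quat(q[[1,2,3,0]]).as_matrix(),s
E
python3 - <<'E'
from h import *
p,Rt,s=tool();W=cam("wrist");im=capture("wrist");print(p,s["time_s"],s["joints"])
cv2.imwrite("pics/w1.png",im[:,:,::-1])
for l in("driver_grip","stand_hole"):
    for d in spot_point("wrist",l):print(l,d["score"],d["xy"],[np.round(onz(W,d["xy"],z)[:2]) for z in(78,132,172)])
E
```

```text
[369.55913161 239.82395532 300.17845024] 1.7 [ 3.08355099e-01  8.74183188e-02  1.63875833e+00  2.30612389e-04
  1.41575872e+00 -1.02451618e+00]
driver_grip 0.87 [337.0, 226.9] [array([430., 242.]), array([411., 244.]), array([396., 246.])]
driver_grip 0.75 [364.9, 243.4] [array([460., 271.]), array([436., 269.]), array([418., 267.])]
driver_grip 0.47 [325.2, 234.9] [array([437., 225.]), array([416., 230.]), array([401., 234.])]
stand_hole 0.85 [343.2, 210.6] [array([411., 254.]), array([395., 254.]), array([383., 255.])]
```

View pics/w1.png

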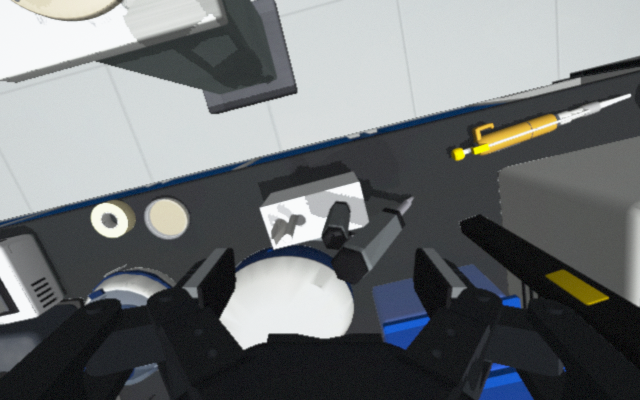

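```bash
python3 - <<'E'
from h import *
S,T,W=cam("scene"),cam("top"),cam("wrist")
t=tri((S,(236.5,128)),(W,(350,265)));b=tri((S,(237,190)),(W,(408,200)))
hl=tri((S,(238,164)),(W,(385,232)))
for n,p in(("top",t),("tip",b),("handle low",hl)): print(n,p,proj(S,p),proj(W,p),proj(T,p))
im=cv2.imread("pics/w1.png")[160:300,250:450]
cv2.imwrite("pics/w1c.png",cv2.resize(im,(800,560),interpolation=3))
E
```

```text
top [373.79751449 256.3372183  275.16397996] [239.1 126.3] [353.5 249.8] [217.  207.1]
tip [435.47375852 354.29952793   0.63646974] [239.  189.5] [409.9 195.9] [206.3 205.2]
handle low [413.51232129 299.75604812 131.57702215] [242.7 161.9] [389.3 218. ] [213.5 203.5]
```

View pics/w1c.png

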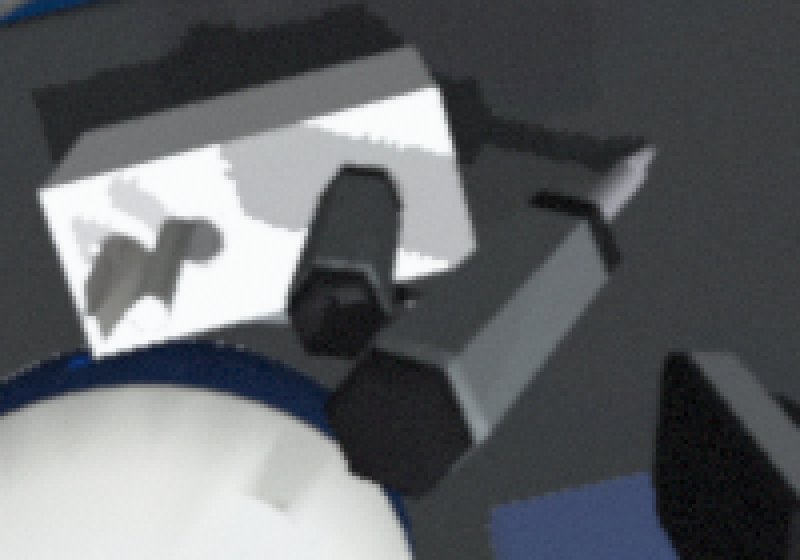

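```bash
python3 - <<'E'
from h import *
S,T,W=cam("scene"),cam("top"),cam("wrist")
for n,a,b,c in(("top",(237,128),(190,188),(350,265)),("low",(238,164),(205,201.5),(395,216)),("tip",(239,190),(209.6,206),(412,197)),
  ("medtop",(252.5,157),(228.5,201),(334.5,238)),("medlow",(254.5,183),(234,207),(343,205))):
    for nm,u in(("ST",((S,a),(T,b))),("SW",((S,a),(W,c))),("TW",((T,b),(W,c))),("STW",((S,a),(T,b),(W,c)))):
        p=tri(*u);print(n,nm,np.round(p),proj(S,p)-a,proj(T,p)-b,proj(W,p)-c)
print(proj(W,W[1]-[0,0,500]),proj(W,p+[0,0,94]))
E
```

```text
top ST [442. 345. 218.] [-0.6  0. ] [ 0.4 -0.4] [126.9   9.2]
top SW [375. 256. 275.] [ 2.4 -1.5] [27.1 18.8] [  3.2 -14.1]
top TW [375. 278. 356.] [ -5.8 -32.2] [10.8 12.3] [105.3  92.7]
top STW [405. 290. 262.] [ 2.  -4.5] [15.6  8.9] [66.6  9.7]
low ST [424. 332. 108.] [0.4 0. ] [-0.3  0.3] [20.1 -2.1]
low SW [411. 310. 124.] [ 1.8 -0.6] [5.6 3.5] [ 1.9 -4.9]
low TW [410. 310. 155.] [ 0.6 -9.7] [2.9 1.7] [9.8 3.6]
low STW [419. 320. 117.] [ 1.6 -0.6] [3.  1.4] [10.5 -2. ]
tip ST [429. 344.   6.] [ 0.8 -0.1] [-0.5  0.6] [-9.  -2.5]
tip SW [439. 359.  -5.] [0.1 0. ] [-4.1 -1.6] [ 0.1 -0.2]
tip TW [428. 343.  30.] [-0.1 -6. ] [-2.2 -0.2] [-5.2  0.4]
tip STW [434. 350.   1.] [ 0.5 -0.2] [-2.2 -0.5] [-4.7 -1.3]
medtop ST [411. 250. 167.] [ 0.8 -0.1] [-0.6  0.6] [9.5 0.9]
medtop SW [403. 243. 173.] [ 0.6 -0.3] [1.4 2.6] [ 0.6 -2.1]
medtop TW [407. 244. 176.] [ 1.2 -1.9] [0.8 1.1] [3.  2.9]
medtop STW [407. 245. 171.] [ 1.1 -0.4] [0.7 1.4] [4.2 0.5]
medlow ST [410. 250.  79.] [ 0.7 -0.1] [-0.5  0.5] [-3.6  6.1]
medlow SW [407. 254.  77.] [-1.   0.4] [-1.8  1.7] [-0.9  2.4]
medlow TW [420. 257.  30.] [ 2.4 11.3] [0.3 0.6] [0.9 1.2]
medlow STW [409. 253.  76.] [-0.1  0.5] [-1.2  1.1] [-1.9  4.1]
[324.4 122.1] [346.7 237.9]
```

```bash
python3 - <<'E'
from h import *
a=capture("scene")[60:220,205:305,::-1]; b=capture("top")[155:245,145:275,::-1]; w=capture("wrist")[160:300,250:450,::-1]
cv2.imwrite("pics/d.png",np.hstack([cv2.resize(a,(360,576),interpolation=3),np.vstack([cv2.resize(b,(433,288),interpolation=3),cv2.resize(w,(433,288))])]))
print(sense()["time_s"])
E
```

```text
2.0
```

View pics/d.png

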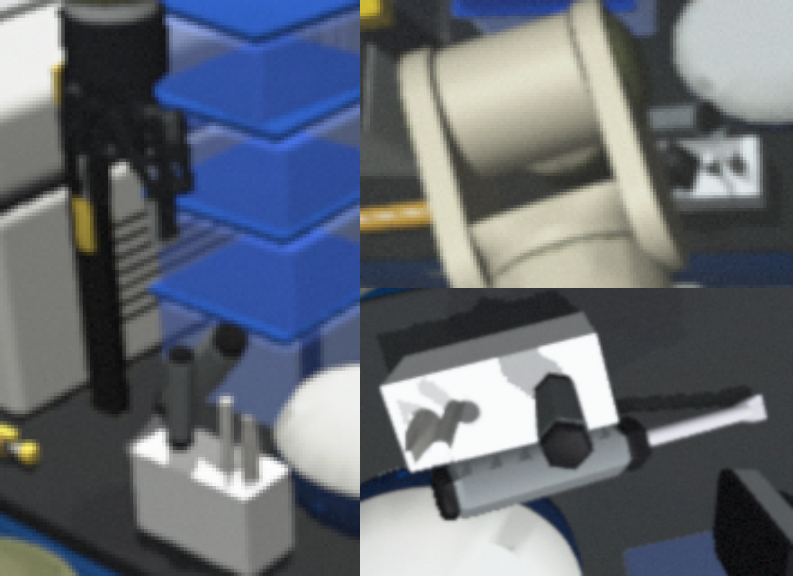

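{"api": "step_arm", "payload": {"commands": "1 0 0 0 0 0 0;1 0 0 0 0 0 0;1 0 0 0 0 0 0;1 0 0 0 0 0 0;1 0 0 0 0 0 0;1 0 0 0 0 0 0;1 0 0 0 0 0 0;1 0 0 0 0 0 0;1 0 0 0 0 0 0;1 0 0 0 0 0 0;1 0 0 0 0 0 0;1 0 0 0 0 0 0"}}

```text
time_s: 3.0
eef_pos: [369.9, 239.6, 300.3]
ee_rot: [-0.0, 0.119, 0.993, -0.0]
force: [-0.2, 0.0, -0.3]
grip_width: 1.0
grip_force: 0.0
```

```bash
python3 - <<'E'
from h import *
a=capture("scene")[60:220,205:305,::-1]; w=capture("wrist")[:,:,::-1]; cv2.imwrite("pics/w2.png",w)
for l in("driver_grip","stand_hole"): print(l,[(d["xy"],d["score"]) for d in spot_point("wrist",l)])
w=w[160:300,250:450]
cv2.imwrite("pics/e.png",np.hstack([cv2.resize(a,(250,400),interpolation=3),cv2.resize(w,(550,400),interpolation=3)]))
E
```

```text
driver_grip [([342.5, 224.8], 0.94), ([328.0, 245.1], 0.73)]
stand_hole [([344.3, 207.5], 0.72)]
```

View pics/e.png

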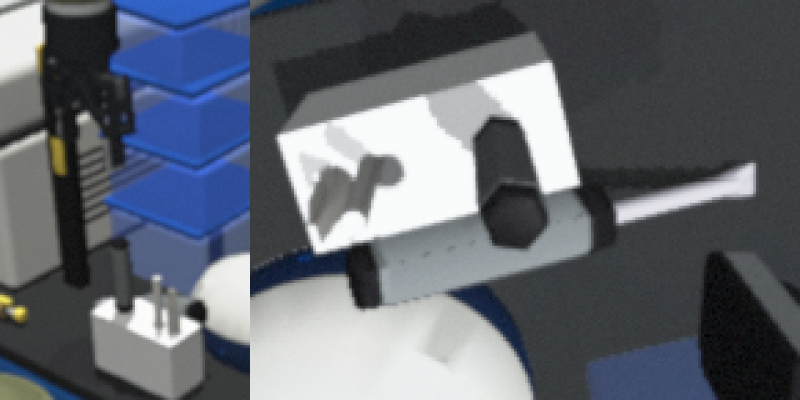

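```bash
python3 - <<'E'
from h import *
W=cam("wrist");S=cam("scene")
g=cv2.cvtColor(cv2.imread("pics/w2.png"),cv2.COLOR_BGR2GRAY)
print("    ",*range(330,361))
for r in range(198,252): print(r,*g[r,330:361])
print(onz(W,(346.4,234.6),172),onz(W,(342.5,224.8),132),onz(W,(344.3,207.5),78),tri((S,(253,157)),(W,(346.4,234.6))))
E
```

```text
330 331 332 333 334 335 336 337 338 339 340 341 342 343 344 345 346 347 348 349 350 351 352 353 354 355 356 357 358 359 360
198 187 190 186 188 190 190 186 191 189 188 190 205 222 237 249 250 251 251 251 251 250 251 251 251 251 250 251 251 251 251 250
199 188 189 188 189 189 188 185 184 184 181 185 185 191 207 223 239 250 251 251 251 251 251 251 251 251 251 251 251 251 251 251
200 188 189 188 189 189 183 167 132 124 133 143 155 166 182 191 224 248 249 250 251 251 251 251 251 251 250 251 251 251 251 251
201 189 190 188 186 185 172 132 71 55 65 74 88 100 111 115 145 186 218 241 250 251 250 251 251 251 251 251 250 251 251 250
202 187 189 189 188 173 136 78 33 32 32 33 34 36 39 45 56 83 143 223 249 250 251 251 251 251 251 251 251 251 250 251
203 189 188 188 184 154 86 41 45 48 51 47 47 41 43 42 34 37 85 187 244 250 251 251 251 251 251 251 250 251 251 251
204 189 190 182 162 105 50 40 50 56 57 55 54 53 53 50 48 49 61 130 219 246 250 251 251 251 251 251 251 251 251 251
205 186 185 165 115 54 41 47 53 54 58 62 57 53 60 53 54 50 55 85 169 237 250 251 251 251 251 251 250 251 250 251
206 185 1
[... 4490 characters left out ...]
 158 158 157 158 162 162
248 151 153 153 152 155 155 155 155 154 156 155 158 156 154 154 155 156 152 148 146 149 150 160 159 160 158 161 162 161 164 160
249 154 156 157 154 157 156 154 159 158 156 156 158 157 155 157 157 159 158 161 156 158 157 161 160 162 159 160 162 164 163 162
250 156 157 155 157 155 157 159 158 160 157 157 159 158 158 158 159 157 158 160 159 159 159 161 159 159 162 162 161 162 162 162
251 156 157 158 155 159 158 158 158 157 158 161 159 161 162 163 162 160 162 162 162 164 163 163 163 163 165 162 160 155 148 137
[405.88925993 252.14975251 172.        ] [410.14064084 249.96047411 132.        ] [408.24905879 255.87816591  78.        ] [409.35413267 251.41358564 166.21049012]
```

```bash
python3 - <<'E'
from h import *
W=cam("wrist")
v=[(340.3,223),(354.2,224.5),(357.2,236.8),(350.5,246.8),(337.5,245),(333,233)]
P=np.array([onz(W,u,172)[:2] for u in v]);c=P.mean(0);d=P-c
print(c,np.hypot(*d.T),np.degrees(np.arctan2(d[:,1],d[:,0]))%60, np.degrees(np.arctan2(d[:,1],d[:,0])))
print("base edge centre",onz(W,(341,201),78),[onz(W,u,78)[:2] for u in((337,201),(345,201),(331,208))])
E
```

```text
[405.99676849 251.23956144] [12.44304675 12.64932178 10.90145667 12.63666589 12.17863536 11.49931146] [ 9.31358319  8.873212    6.77206454  9.02860853 10.59733919  7.03366424] [-170.68641681  128.873212     66.77206454    9.02860853  -49.40266081
 -112.96633576]
base edge centre [399.33335616 253.78738736  78.        ] [array([398.19567288, 249.08959333]), array([400.47101636, 258.48508603]), array([405.05989917, 240.01982881])]
```

{"api": "step_arm", "payload": {"commands": "0.7 -3.4 2.1 0 0 0 0.12;0.7 -3.4 2.1 1 0 0 0.24;0.7 -3.4 2.1 3 0 0 0.36;0.7 -3.4 2.1 5 0 0 0.48;0.7 -3.4 2.1 7 0 0 0.6;0.7 -3.4 2.1 7 0 0 0.66;0.7 -3.4 2.1 7 0 0 0.66;0.7 -3.4 2.1 7 0 0 0.66", "newtons": 60}}

```text
time_s: 3.87
eef_pos: [408.0, 252.1, 230.6]
ee_rot: [0.0, 0.433, 0.901, 0.0]
force: [-0.3, 0.7, 0.7]
grip_width: 0.699
grip_force: 0.0
```

```bash
python3 - <<'E'
from h import *
p,Rt,s=tool();W=cam("wrist");w=capture("wrist")[:,:,::-1];cv2.imwrite("pics/w3.png",w)
print(p,s["joints"])
for l in("driver_grip","stand_hole"): print(l,[(d["xy"],d["score"],onz(W,d["xy"],132 if 'grip' in l else 78)) for d in spot_point("wrist",l)])
u=proj(W,[406,251.2,172]);print(u,proj(W,[408,252,132]), proj(W,p+[0,0,-50]))
c=w[120:320,220:440];cv2.imwrite("pics/f.png",cv2.resize(c,(660,600),interpolation=3))
E
```

```text
[408.04434044 252.08476679 230.59141861] [ 3.08495516e-01  2.28043362e-01  1.65696767e+00 -3.73605453e-05
  1.25610700e+00 -3.66634722e-01]
driver_grip [([324.7, 215.4], 0.71, array([411.00717282, 248.98126993, 132.        ])), ([342.5, 239.7], 0.7, array([435.10148276, 241.9116121 , 132.        ]))]
stand_hole [([327.5, 192.8], 0.81, array([409.67779195, 255.06229578,  78.        ]))]
[320.9 226.8] [324.1 210.3] [324.2 232.3]
```

View pics/f.png

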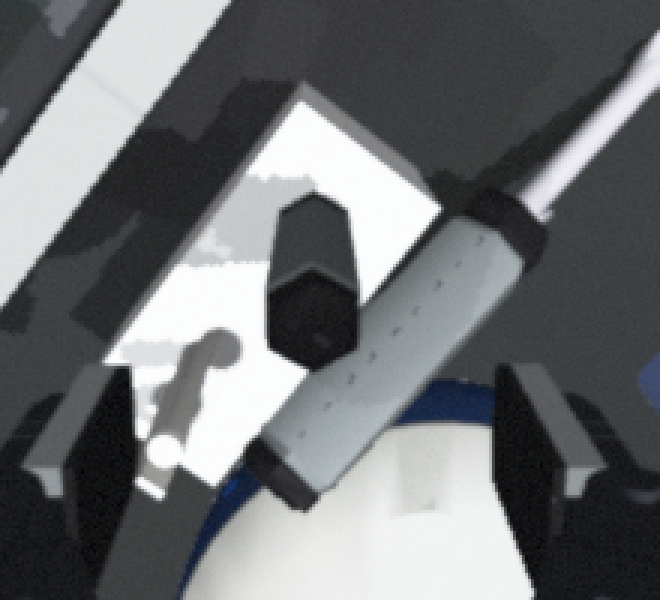

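{"api": "step_arm", "payload": {"commands": "0.7 0 0 3 0 0 0;0.7 0 0 6 0 0 0;0.7 0 0 8 0 0 0;0.7 0 0 9 0 0 0;0.7 0 0 10 0 0 0;0.7 0 0 10 0 0 0"}}

```text
time_s: 4.52
eef_pos: [407.6, 251.9, 129.5]
ee_rot: [-0.001, 0.434, 0.901, -0.0]
force: [-0.3, -0.8, 0.1]
grip_width: 0.702
grip_force: 0.0
```

{"api": "step_arm", "payload": {"commands": "0 0 0 0 0 0 0;0 0 0 0 0 0 0;0 0 0 0 0 0 0;0 0 0 0 0 0 0;0 0 0 0 0 0 0;0 0 0 0 0 0 0", "newtons": 60}}

```text
time_s: 5.02
eef_pos: [408.4, 252.2, 131.4]
ee_rot: [0.001, 0.434, 0.901, 0.001]
force: [-1.4, -0.3, 6.7]
grip_width: 0.249
grip_force: 58.8
```

{"api": "step_arm", "payload": {"commands": "0 0 0 -1 0 0 0;0 0 0 -2 0 0 0;0 0 0 -4 0 0 0;0 0 0 -6 0 0 0;0 0 0 -8 0 0 0;0 0 0 -11 0 0 0;0 0 0 -14 0 0 0;0 0 0 -16 0 0 0;0 0 0 -16 0 0 0;0 0 0 -16 0 0 0"}}

```text
time_s: 5.85
eef_pos: [407.7, 252.0, 291.2]
ee_rot: [0.001, 0.434, 0.901, 0.0]
force: [0.2, 0.7, -2.1]
grip_width: 0.25
grip_force: 59.7
```

```bash
python3 - <<'E'
from h import *
p,Rt,s=tool();W=cam("wrist");w=capture("wrist")[:,:,::-1];cv2.imwrite("pics/w4.png",w)
print(p,s["joints"],s["force"],s["wrist_torque"])
for l in("driver_grip","driver_tip","stand_hole"): print(l,[(np.round(d["xy"],1),round(d["score"],2)) for d in spot_point("wrist",l)])
for z in(-42,0,52,118,122): print(z,proj(W,p+Rt@[0,0,z]),proj(W,p+Rt@[6,0,z]),proj(W,p+Rt@[0,6,z]))
c=w[120:300,260:390]
cv2.imwrite("pics/g.png",cv2.resize(c,(433,600),interpolation=3))
u=proj(W,p+Rt@[0,0,118]).astype(int);g=cv2.cvtColor(w,6)
print(u); 
for r in range(u[1]-16,u[1]+22): print(r,*g[r,u[0]-20:u[0]+21])
E
```

```text
[407.68299198 251.96787564 291.17761084] [ 3.08531933e-01  1.80691002e-01  1.55462983e+00 -1.15116793e-04
  1.40490468e+00 -3.64550903e-01] [ 0.16071628  0.66516514 -2.05896192] [-0.06022951  0.0089645  -0.00769084]
driver_grip []
driver_tip [(array([326.2, 203. ]), 0.71), (array([425.4, 131.6]), 0.68)]
stand_hole [(array([177.6, 316.7]), 0.57)]
-42 [324.2 331.8] [324.2 316.1] [342.3 331.9]
0 [324.2 270.7] [324.2 258.9] [337.1 270.7]
52 [324.3 231.2] [324.3 222.3] [333.7 231.2]
118 [324.3 203.7] [324.3 196.8] [331.4 203.7]
122 [324.3 202.5] [324.3 195.7] [331.3 202.5]
[324 203]
187 250 250 250 250 250 250 250 250 250 250 250 250 250 250 250 250 250 249 247 243 235 230 225 224 226 229 236 245 248 250 250 250 250 250 250 250 250 250 250 250 250
188 250 250 250 250 250 250 250 250 250 250 250 250 250 250 250 250 250 250 250 249 248 246 244 244 245 245 247 249 250 250 250 250 250 250 250 250 250 250 250 250 250
189 250 250 250 250 250 250 250 250 250 250 250 250 250 250 250 250 250 250 250 250 249 249 249 249 249 249 250 249 250 250 250 250 250 250 250 250 250 250 250 250 250
190 250 250
[... 4816 characters left out ...]
 218 243 249 250 250 250 250 249 247 237 179 108 80 32 20 21 20 22 21 27 30 29 22 24 14 7 17 23 28 43 63 83 109 123 134 130 130 129 135 139 141
221 238 247 250 250 250 249 247 237 195 149 88 39 24 15 22 22 22 29 33 47 48 48 41 30 15 12 6 13 21 14 25 46 73 105 126 124 123 137 139 139 143
222 246 249 250 249 247 236 195 150 92 52 28 20 18 14 23 28 39 49 53 54 57 53 51 44 38 20 21 13 18 14 15 25 33 61 84 107 128 139 140 143 140
223 249 250 249 238 194 149 94 54 28 19 11 19 19 29 38 50 52 55 53 55 54 57 54 56 47 44 35 27 20 18 16 16 18 25 35 65 100 122 137 145 145
224 250 249 240 178 97 49 32 23 22 22 21 24 33 42 49 54 53 53 56 54 56 56 53 54 54 51 51 43 39 24 25 18 15 15 14 27 51 84 119 141 148
```

{"api": "step_arm", "payload": {"commands": "0 -1.4 -1.35 -2 0 0 0;0 -3.5 -3.4 -3 0 0 0;0 -6 -5.9 -3 0 0 0;0 -8.7 -8.5 -3 0 0 0;0 -11.4 -11.1 -3 0 0 0;0 -14.1 -13.7 -3 0 0 0;0 -16.8 -16.4 -3 0 0 0;0 -19.5 -19 -3 0 0 0;0 -22.2 -21.6 -3 0 0 0;0 -24.9 -24.2 -3 0 0 0;0 -27.6 -26.9 -3 0 0 0;0 -30.3 -29.5 -3 0 0 0;0 -32.6 -31.7 -3 0 0 0;0 -34 -33.1 -3 0 0 0;0 -34.7 -33.8 -3 0 0 0;0 -34.7 -33.8 -3 0 0 0;0 -34.7 -33.8 -3 0 0 0"}}

```text
time_s: 7.47
eef_pos: [359.8, -229.3, 319.9]
ee_rot: [-0.001, 0.434, 0.901, 0.0]
force: [0.2, 0.3, -2.0]
grip_width: 0.248
grip_force: 59.6
```

```bash
python3 - <<'E'
from h import *
p,Rt,s=tool();W=cam("wrist");w=capture("wrist")[:,:,::-1];cv2.imwrite("pics/w5.png",w)
print(p,s["joints"])
for l,z in(("screw_slot",97),("vial_a_mid",88),("stand_hole",78),("block",62),("tape",0),("dish",0)): print(l,[(np.round(d["xy"],1),round(d["score"],2),np.round(onz(W,d["xy"],z))) for d in spot_point("wrist",l)])
print(proj(W,[412,-279,97]),proj(W,p+Rt@[0,0,120]))
E
```

```text
[ 359.83641686 -229.32992834  319.85320664] [-8.43636409e-01  4.52898735e-02  1.63344920e+00  3.12795546e-04
  1.46423799e+00 -1.51647825e+00]
screw_slot []
vial_a_mid []
stand_hole []
block [(array([331.1, 225.5]), 0.86, array([ 410., -277.,   62.]))]
tape [(array([398.4,  86.5]), 0.55, array([369., -74.,   0.]))]
dish [(array([443.9,  49.6]), 0.9, array([386.,  -1.,   0.]))]
[332.1 236.7] [324.3 203.1]
```

{"api": "step_arm", "payload": {"commands": "0 -3 -2.2 1 0 0 0;0 -6 -4.5 3 0 0 0;0 -6 -4.5 5 0 0 0;0 -6 -4.5 5 0 0 0;0 -6 -4.5 5 0 0 0"}}

```text
time_s: 8.23
eef_pos: [362.0, -304.4, 270.2]
ee_rot: [-0.001, 0.434, 0.901, 0.001]
force: [-0.1, 1.0, -0.5]
grip_width: 0.247
grip_force: 59.7
```

```bash
python3 - <<'E'
from h import *
p,Rt,s=tool();W=cam("wrist");w=capture("wrist")[:,:,::-1];cv2.imwrite("pics/w6.png",w)
print(p,s["joints"])
for l,z in(("screw_slot",97),("vial_a_mid",88),("block",62)): print(l,[(np.round(d["xy"],1),round(d["score"],2),np.round(onz(W,d["xy"],z),1)) for d in spot_point("wrist",l)])
u=proj(W,[412,-279,97]);print(u,proj(W,p+Rt@[0,0,120]))
c=w[130:330,260:480];cv2.imwrite("pics/h.png",cv2.resize(c,(660,600),interpolation=3))
E
```

```text
[ 361.99534368 -304.37982413  270.1730234 ] [-9.47711737e-01  1.81839539e-01  1.60812633e+00  2.20653113e-04
  1.35356045e+00 -1.62081522e+00]
screw_slot [(array([377.3, 199. ]), 0.78, array([ 411. , -277.8,   97. ])), (array([407.1, 187. ]), 0.24, array([ 426.5, -249.2,   97. ]))]
vial_a_mid [(array([408.3, 189.9]), 0.66, array([ 432.8, -250.6,   88. ]))]
block [(array([367.3, 194.5]), 0.9, array([ 409.1, -283.9,   62. ])), (array([368. , 231.8]), 0.41, array([ 439.6, -318.1,   62. ]))]
[377.2 200.5] [324.3 203.1]
```

View pics/h.png

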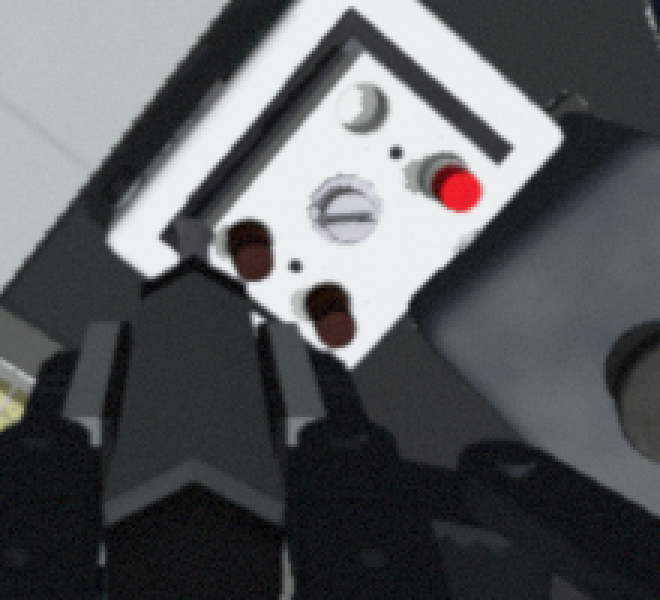

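```bash
python3 - <<'E'
from h import *
p,Rt,s=tool();W=cam("wrist")
w=cv2.imread("pics/w6.png");g=cv2.cvtColor(w,6)
print("    ",*range(360,391))
for r in range(184,216): print(r,*g[r,360:391])
E
```

```text
360 361 362 363 364 365 366 367 368 369 370 371 372 373 374 375 376 377 378 379 380 381 382 383 384 385 386 387 388 389 390
184 239 238 239 239 238 239 239 238 238 238 238 238 239 239 238 239 239 239 238 239 240 238 238 239 238 239 239 238 238 238 237
185 238 238 238 238 238 239 238 238 237 239 239 239 239 238 238 238 238 238 239 238 238 239 238 239 238 238 238 239 239 238 238
186 239 239 237 239 238 238 239 238 238 238 239 237 238 237 238 238 239 239 239 238 239 238 239 238 239 238 238 239 238 238 240
187 238 238 238 238 238 238 239 239 239 239 238 236 226 218 233 235 234 234 236 236 239 239 239 239 239 239 238 237 239 239 238
188 238 240 238 237 239 239 239 239 237 236 234 224 186 165 187 192 190 184 202 225 237 238 239 238 238 238 239 238 237 237 239
189 238 238 238 238 239 238 238 235 224 191 184 185 180 190 192 196 195 194 202 213 219 227 235 236 238 239 238 238 239 238 239
190 239 238 238 238 238 239 235 222 177 171 188 196 197 202 205 205 205 208 213 212 206 209 214 219 234 238 238 239 237 239 238
191 239 239 236 239 238 236 222 180 181 194 200 201 184 175 194 187 177 202 212 
[... 2389 characters left out ...]
 178 180 181 197 220 229 236 239 239 239 239 238 239 238 239
211 238 239 238 238 239 239 239 238 236 233 229 227 219 207 205 207 206 209 221 228 235 238 238 239 238 238 239 239 238 239 238
212 239 238 238 239 238 238 238 238 238 239 239 237 235 231 232 233 234 232 236 237 239 238 238 238 239 238 238 239 239 239 237
213 239 239 240 239 239 239 239 239 239 238 238 239 238 237 239 238 239 237 239 237 237 240 239 238 238 239 238 238 238 239 240
214 239 238 238 238 239 239 238 237 239 239 238 239 238 238 239 239 239 238 238 238 238 238 239 238 238 239 238 239 238 238 239
215 237 238 238 238 239 239 240 238 239 239 239 239 239 239 238 238 240 238 237 238 239 238 239 238 239 239 239 239 239 238 239
```

```bash
python3 - <<'E'
from h import *
p,Rt,s=tool();W=cam("wrist");print(W[1])
w=cv2.imread("pics/w6.png");g=cv2.cvtColor(w,6).astype(float)
cols=np.arange(370,383);c=[]
for x in cols:
    a=np.clip(190-g[198:207,x],0,None);c.append((a*np.arange(198,207)).sum()/a.sum())
k=np.polyfit(cols,c,1);print(np.round(c,2),k,np.degrees(np.arctan(k[0])))
a,b=[onz(W,(x,np.polyval(k,x)),97) for x in(370,382)];d=b-a;print("slot yaw",np.degrees(np.arctan2(d[1],d[0])),"tool y yaw",np.degrees(np.arctan2(Rt[1,1],Rt[0,1])))
u=(377,np.polyval(k,377));print(u,onz(W,u,97),onz(W,u,95), "washer",onz(W,(375.2,199.5),87.5))
E
```

```text
[ 320.48773291 -251.87011629  397.61835829]
[202.6  202.61 202.48 202.38 202.33 202.27 202.18 202.03 202.08 202.09
 202.04 201.96 201.93] [-5.83853507e-02  2.24181997e+02] -3.34144080541783
slot yaw 42.107730826663044 tool y yaw 38.62004212729033
(377, np.float64(202.1707193016042)) [ 414.47106739 -281.47260313   97.        ] [ 415.09633415 -281.6695471    95.        ] washer [ 413.96290705 -281.37816183   87.5       ]
```

{"api": "step_arm", "payload": {"commands": "0 -0.7 2.8 0 0 0 -0.12;0 -1.46 5.52 0 0 0 -0.24;0 -1.46 5.52 0 0 0 -0.36;0 -1.46 5.52 1 0 0 -0.48;0 -1.46 5.52 2.5 0 0 -0.585;0 -1.46 5.52 4 0 0 -0.585;0 -1.46 5.52 4.6 0 0 -0.585;0 -1.46 5.52 4.6 0 0 -0.585;0 -1.46 5.52 4.6 0 0 -0.585"}}

```text
time_s: 9.18
eef_pos: [414.6, -282.0, 225.3]
ee_rot: [0.0, 0.156, 0.988, -0.0]
force: [0.1, -0.1, -1.3]
grip_width: 0.249
grip_force: 59.8
```

```bash
python3 - <<'E'
from h import *
p,Rt,s=tool();W=cam("wrist");w=capture("wrist")[:,:,::-1];cv2.imwrite("pics/w7.png",w)
print(p,s["joints"],s["force"])
for l in("driver_tip","screw_slot"): print(l,[(np.round(d["xy"],1),round(d["score"],2)) for d in spot_point("wrist",l)])
print(proj(W,p+Rt@[0,0,119.4]),proj(W,[414.3,-281.4,97]),proj(W,[414.3,-281.4,86]), np.round(Rt,3))
g=cv2.cvtColor(w,6)
print("    ",*range(308,342))
for r in range(184,224): print(r,*g[r,308:342])
E
```

```text
[ 414.60195113 -281.97927819  225.27507805] [-8.31350095e-01  2.79961754e-01  1.60393262e+00  2.37991313e-05
  1.25647961e+00 -2.08917449e+00] [ 0.0852867  -0.12357433 -1.27545864]
driver_tip [(array([324.6, 203.5]), 0.81), (array([324.8, 275.8]), 0.75)]
screw_slot [(array([323.9, 198.5]), 0.73)]
[323.7 203.2] [324.4 199.9] [324.4 196.9] [[-0.951  0.308  0.001]
 [ 0.308  0.951 -0.001]
 [-0.001 -0.001 -1.   ]]
     308 309 310 311 312 313 314 315 316 317 318 319 320 321 322 323 324 325 326 327 328 329 330 331 332 333 334 335 336 337 338 339 340 341
184 199 197 202 226 247 250 251 243 216 222 228 232 232 232 222 190 191 213 233 233 233 236 233 229 229 242 251 252 252 252 252 252 252 252
185 198 197 204 233 250 251 246 226 227 231 221 190 187 184 170 146 149 185 215 191 211 234 236 235 231 228 242 251 252 252 252 252 252 252
186 199 198 201 215 227 224 205 175 181 182 170 149 137 129 124 113 112 133 148 134 185 230 233 236 236 235 236 246 252 252 252 252 252 252
187 198 199 199 200 191 170 156 146 147 143 139 117 106 93 96 101 104 108 104 103 130 166 181 213 237 240 239 243 249 252 252 
[... 4082 characters left out ...]
 252 252 251 243 205 151 74 19 15 19 21 21 17 20 20 25 80 146 212 243 251 252 253 252 252 252 252 252 252
219 245 252 252 252 252 251 244 215 178 105 54 25 18 17 20 20 20 15 14 19 21 28 57 108 161 214 242 250 252 252 252 253 252 252
220 225 249 252 252 251 243 187 115 86 39 19 23 21 19 22 32 35 33 21 22 17 17 23 36 65 108 161 213 243 251 252 252 252 252
221 205 246 250 243 204 156 93 45 25 17 14 20 21 32 42 52 53 52 49 29 21 16 11 18 18 33 63 112 176 233 250 252 252 252
222 184 222 198 156 95 53 29 14 21 22 27 33 39 48 59 56 62 58 56 50 41 32 22 22 13 20 24 37 79 138 194 234 250 252
223 112 126 94 55 30 21 20 10 23 33 41 49 55 58 59 59 57 60 61 59 52 48 39 28 20 23 19 16 24 48 84 145 213 243
```

{"api": "step_arm", "payload": {"commands": "0 0.3 0 0 0 0 0;0 0.3 0 0.5 0 0 0;0 0.3 0 0.5 0 0 0;0 0.3 0 0.5 0 0 0"}}

```text
time_s: 9.67
eef_pos: [411.3, -281.0, 219.1]
ee_rot: [-0.0, 0.156, 0.988, 0.0]
force: [0.3, 0.7, -0.9]
grip_width: 0.247
grip_force: 59.8
```

```bash
python3 - <<'E'
from h import *
p,Rt,s=tool();W=cam("wrist");w=capture("wrist")[:,:,::-1];cv2.imwrite("pics/w8.png",w)
print(p,s["force"])
for l in("driver_tip","screw_slot"): print(l,[(np.round(d["xy"],1),round(d["score"],2)) for d in spot_point("wrist",l)])
print(proj(W,p+Rt@[0,0,119.4]),proj(W,[414.3,-281.4,97]))
g=cv2.cvtColor(w,6)
print("    ",*range(308,342))
for r in range(184,218): print(r,*g[r,308:342])
E
```

```text
[ 411.34841007 -280.97867038  219.07842558] [ 0.27919018  0.69767042 -0.87059689]
driver_tip [(array([326.4, 201. ]), 0.75), (array([327. , 201.8]), 0.4)]
screw_slot [(array([326.7, 206.3]), 0.51)]
[323.7 203.2] [324.3 205.7]
     308 309 310 311 312 313 314 315 316 317 318 319 320 321 322 323 324 325 326 327 328 329 330 331 332 333 334 335 336 337 338 339 340 341
184 197 196 198 195 202 231 251 252 252 252 252 252 252 252 252 252 252 252 252 252 252 252 252 252 252 252 252 252 252 252 252 252 252 252
185 198 196 195 197 195 217 241 251 252 252 252 252 252 252 251 251 251 251 251 252 252 252 252 252 252 252 252 252 252 252 252 252 252 252
186 195 196 194 195 198 205 234 251 252 252 251 251 251 250 245 224 223 229 241 250 251 251 251 251 252 252 252 252 252 252 252 252 252 252
187 194 196 197 200 197 202 231 250 251 250 245 227 218 218 214 206 211 207 207 220 218 221 225 242 251 252 252 252 252 252 252 252 252 252
188 196 197 196 197 196 197 211 224 222 217 213 203 217 223 227 229 226 227 228 227 224 215 209 229 250 251 252 252 252 252 252 252 252 252
189 198 195 197 195 196 197 195 1
[... 3160 characters left out ...]
235 245 250 251 252 252 252 252 252 252 252
213 252 252 252 252 252 252 252 252 250 246 231 170 93 82 83 87 85 87 85 85 95 154 228 249 251 252 252 252 252 252 252 252 252 252
214 252 252 252 252 252 252 252 252 252 251 244 198 100 84 83 77 70 76 86 87 96 168 240 251 252 252 252 252 252 252 252 252 252 252
215 252 252 252 252 252 252 252 252 252 252 247 203 104 78 74 55 41 49 68 79 93 173 241 252 252 252 252 252 252 252 252 252 252 252
216 252 252 252 252 252 252 252 252 252 252 246 199 92 57 45 27 19 28 36 55 81 156 234 251 252 252 252 252 252 252 252 252 252 252
217 252 252 252 252 252 252 252 252 251 250 235 146 60 27 19 17 20 23 21 23 54 130 222 250 251 252 252 252 252 252 252 252 252 252
```

{"api": "step_arm", "payload": {"commands": "0 -0.11 0 0 0 0 0;0 -0.11 0 0.1 0 0 0;0 -0.11 0 0.2 0 0 0;0 -0.11 0 0.3 0 0 0;0 -0.11 0 0.3 0 0 0"}}

```text
time_s: 10.23
eef_pos: [412.5, -281.4, 216.2]
ee_rot: [-0.0, 0.156, 0.988, 0.0]
force: [1.2, 0.6, -0.0]
grip_width: 0.249
grip_force: 59.9
```

{"api": "step_arm", "payload": {"commands": "0 0 0 0.05 0 0 0;0 0 0 0.1 0 0 0;0 0 0 0.1 0 0 0"}}

```text
time_s: 10.48
eef_pos: [412.4, -281.2, 215.1]
ee_rot: [-0.0, 0.156, 0.988, 0.0]
force: [-0.1, 0.4, -2.1]
grip_width: 0.247
grip_force: 59.9
```

{"api": "step_arm", "payload": {"commands": "0 0 0 0.05 0 0 0;0 0 0 0.1 0 0 0;0 0 0 0.1 0 0 0"}}

```text
time_s: 10.73
eef_pos: [412.4, -281.3, 214.1]
ee_rot: [-0.0, 0.156, 0.988, 0.0]
force: [-0.5, 0.9, -1.5]
grip_width: 0.248
grip_force: 59.9
```

{"api": "step_arm", "payload": {"commands": "0 0 0 0.05 0 0 0;0 0 0 0.1 0 0 0;0 0 0 0.1 0 0 0"}}

```text
time_s: 10.98
eef_pos: [412.5, -281.3, 213.2]
ee_rot: [-0.0, 0.156, 0.988, 0.0]
force: [-1.1, 0.8, -0.7]
grip_width: 0.246
grip_force: 59.8
```

{"api": "step_arm", "payload": {"commands": "0 0 0 0.05 0 0 0;0 0 0 0.1 0 0 0;0 0 0 0.1 0 0 0"}}

```text
time_s: 11.23
eef_pos: [412.5, -281.4, 212.2]
ee_rot: [-0.0, 0.156, 0.988, 0.0]
force: [-1.0, 1.1, -0.8]
grip_width: 0.25
grip_force: 59.8
```

```bash
python3 - <<'E'
from h import *
p,Rt,s=tool();W=cam("wrist");w=capture("wrist")[:,:,::-1];cv2.imwrite("pics/w9.png",w)
print(p,s["force"])
g=cv2.cvtColor(w,6)
print("    ",*range(310,340))
for r in range(190,216): print(r,*g[r,310:340])
E
```

```text
[ 412.4670437  -281.35043167  212.17775884] [-0.96769108  1.08206038 -0.77534247]
     310 311 312 313 314 315 316 317 318 319 320 321 322 323 324 325 326 327 328 329 330 331 332 333 334 335 336 337 338 339
190 198 197 195 193 184 175 205 225 230 231 232 220 187 184 187 211 233 233 234 234 232 230 228 233 245 251 252 252 252 252
191 197 196 195 180 153 156 197 213 188 184 181 170 145 141 147 184 212 187 209 232 235 234 232 225 219 236 251 252 252 252
192 194 195 179 151 140 144 159 168 149 142 136 124 111 106 109 132 144 132 182 227 232 234 236 233 227 228 245 252 252 252
193 192 179 151 140 141 142 141 140 132 118 102 95 93 99 102 100 98 100 129 165 180 211 235 238 237 233 241 251 252 252
194 185 156 141 142 142 140 139 128 116 113 112 109 122 131 129 130 125 115 104 106 120 185 235 241 240 239 241 248 252 252
195 184 159 145 140 140 135 117 101 107 136 172 198 207 212 218 220 216 201 163 126 106 151 212 236 238 237 235 241 250 251
196 188 156 141 137 136 130 104 97 146 196 220 228 233 233 235 235 233 232 225 203 161 132 157 214 234 237 234 229 229 243
197 227 161 141 138 134 122 10
[... 1486 characters left out ...]
 252 252
210 252 251 247 239 229 218 222 233 232 201 103 81 83 85 86 86 85 84 88 120 148 159 203 233 237 242 249 252 252 252
211 252 252 251 247 238 228 224 229 233 199 103 85 81 86 88 84 85 86 92 139 193 208 212 233 240 247 251 252 252 252
212 252 252 252 251 245 235 228 219 206 173 99 81 84 85 84 87 86 87 94 151 204 220 230 240 245 251 252 252 252 252
213 252 252 252 252 251 248 240 225 205 148 91 81 88 85 85 84 84 85 90 136 203 235 246 250 251 252 252 252 252 252
214 252 252 252 252 252 251 250 246 229 161 89 80 80 76 65 75 84 82 90 137 216 246 251 252 252 252 252 252 252 252
215 252 252 252 252 252 252 252 251 244 191 96 73 57 44 36 47 61 73 85 144 229 250 252 252 252 252 252 252 252 252
```

{"api": "step_arm", "payload": {"commands": "0 0 0 0.05 0 0 0;0 0 0 0.1 0 0 0;0 0 0 0.1 0 0 0"}}

```text
time_s: 11.53
eef_pos: [412.6, -281.4, 211.7]
ee_rot: [0.0, 0.156, 0.988, -0.0]
force: [-1.8, 2.2, 5.1]
grip_width: 0.249
grip_force: 60.6
```

```bash
cat > t.py <<'E'
from h import *
p,Rt,s=tool();print(round(s["time_s"],2),np.round(p,1),"f",np.round(s["force"],1),"tq",np.round(s["wrist_torque"],3),"q6",round(s["joints"][5],3),round(s["grip_width"],3),"yaw",np.degrees(np.arctan2(Rt[1,0],Rt[0,0])).round(2))
E
python3 t.py
```

```text
11.53 [ 412.6 -281.4  211.7] f [-1.8  2.2  5.1] tq [0.537 0.496 0.008] q6 -2.092 0.249 yaw 162.08
```

{"api": "step_arm", "payload": {"commands": "0 0 0 0.02 0 0 0.05;0 0 0 0.02 0 0 0.1;0 0 0 0.03 0 0 0.15;0 0 0 0.03 0 0 0.2;0 0 0 0.03 0 0 0.2"}}

```text
time_s: 11.95
eef_pos: [412.6, -281.1, 211.7]
ee_rot: [0.0, 0.255, 0.967, 0.0]
force: [-2.7, 4.5, 7.1]
grip_width: 0.252
grip_force: 60.9
```

```bash
python3 t.py
```

```text
11.95 [ 412.6 -281.1  211.7] f [-2.7  4.5  7.1] tq [1.133 0.635 0.126] q6 -1.889 0.252 yaw 150.48
```

{"api": "step_arm", "payload": {"commands": "0 0.02 0.01 0.01 0 0 0.05;0 0.04 0.03 0.01 0 0 0.1;0 0.04 0.03 0.01 0 0 0.1"}}

```text
time_s: 12.2
eef_pos: [412.5, -280.8, 211.7]
ee_rot: [0.0, 0.303, 0.953, 0.0]
force: [-1.2, 3.2, 6.3]
grip_width: 0.248
grip_force: 60.8
```

```bash
python3 t.py
```

```text
12.2 [ 412.5 -280.8  211.7] f [-1.2  3.2  6.3] tq [0.981 0.464 0.078] q6 -1.789 0.248 yaw 144.75
```

{"api": "step_arm", "payload": {"commands": "0 0.02 0.01 0.01 0 0 0.05;0 0.02 0.02 0.01 0 0 0.1;0 0.02 0.02 0.01 0 0 0.15;0 0.02 0.02 0.01 0 0 0.15"}}

```text
time_s: 12.53
eef_pos: [412.6, -280.6, 211.5]
ee_rot: [0.001, 0.373, 0.928, 0.0]
force: [-1.4, 2.7, 5.7]
grip_width: 0.248
grip_force: 60.7
```

```bash
python3 t.py
```

```text
12.53 [ 412.6 -280.6  211.5] f [-1.4  2.7  5.7] tq [0.864 0.321 0.082] q6 -1.639 0.248 yaw 136.15
```

{"api": "step_arm", "payload": {"commands": "0 0 0 0.01 0 0 0.05;0 0 0 0.01 0 0 0.1;0 0 0 0.01 0 0 0.1"}}

```text
time_s: 12.78
eef_pos: [412.7, -280.6, 211.5]
ee_rot: [0.001, 0.419, 0.908, 0.0]
force: [-1.4, 4.1, 7.0]
grip_width: 0.249
grip_force: 60.7
```

```bash
python3 t.py
```

```text
12.78 [ 412.7 -280.6  211.5] f [-1.4  4.1  7. ] tq [0.825 0.22  0.097] q6 -1.539 0.249 yaw 130.42
```

{"api": "step_arm", "payload": {"commands": "0 0 0 0.01 0 0 0.05;0 0 0 0.01 0 0 0.1;0 0 0 0.01 0 0 0.1"}}

```text
time_s: 13.03
eef_pos: [412.7, -280.6, 211.4]
ee_rot: [0.001, 0.464, 0.886, 0.0]
force: [0.4, 3.8, 6.8]
grip_width: 0.25
grip_force: 60.8
```

```bash
python3 t.py
```

```text
13.03 [ 412.7 -280.6  211.4] f [0.4 3.8 6.8] tq [0.91  0.118 0.124] q6 -1.439 0.25 yaw 124.69
```

{"api": "step_arm", "payload": {"commands": "0 0 0 0.01 0 0 0.05;0 0 0 0.01 0 0 0.1;0 0 0 0.01 0 0 0.1"}}

```text
time_s: 13.28
eef_pos: [412.8, -280.6, 211.4]
ee_rot: [0.001, 0.508, 0.861, 0.0]
force: [0.1, 4.1, 6.0]
grip_width: 0.249
grip_force: 60.8
```

```bash
python3 t.py
```

```text
13.28 [ 412.8 -280.6  211.4] f [0.1 4.1 6. ] tq [ 0.947 -0.01   0.071] q6 -1.339 0.249 yaw 118.96
```

{"api": "step_arm", "payload": {"commands": "0 0 0 0.01 0 0 0.05;0 0 0 0.01 0 0 0.1;0 0 0 0.01 0 0 0.1"}}

```text
time_s: 13.53
eef_pos: [412.9, -280.6, 211.3]
ee_rot: [0.001, 0.55, 0.835, 0.0]
force: [-0.1, 3.3, 6.7]
grip_width: 0.246
grip_force: 60.8
```

```bash
cat > t.py <<'E'
from h import *
F=[];M=[]
for i in range(8): capture("wrist");s=sense();F.append(s["force"]);M.append(s["wrist_torque"])
p,Rt,s=tool();print(round(s["time_s"],2),np.round(p,1),"f",np.mean(F,0).round(1),"tq",np.mean(M,0).round(3),np.std(M,0).round(3),round(s["grip_width"],3),"yaw",np.degrees(np.arctan2(Rt[1,0],Rt[0,0])).round(2))
E
python3 t.py
```

```text
13.93 [ 412.9 -280.6  211.3] f [0.2 3.2 6.9] tq [ 0.956 -0.058  0.075] [0.03  0.038 0.027] 0.249 yaw 113.38
```

{"api": "step_arm", "payload": {"commands": "0 0 0 0.01 0 0 0.05;0 0 0 0.01 0 0 0.1;0 0 0 0.01 0 0 0.1"}}

```text
time_s: 14.18
eef_pos: [413.0, -280.6, 211.2]
ee_rot: [0.001, 0.591, 0.806, 0.0]
force: [0.4, 3.3, 6.9]
grip_width: 0.249
grip_force: 60.8
```

```bash
python3 t.py
```

```text
14.58 [ 413.  -280.6  211.2] f [0.8 3.5 6.4] tq [ 0.982 -0.159  0.123] [0.023 0.04  0.023] 0.249 yaw 107.66
```

{"api": "step_arm", "payload": {"commands": "0 0 0 0.01 0 0 0.05;0 0 0 0.01 0 0 0.1;0 0 0 0.01 0 0 0.1"}}

```text
time_s: 14.83
eef_pos: [413.0, -280.6, 211.2]
ee_rot: [0.001, 0.631, 0.776, 0.001]
force: [0.4, 3.6, 6.8]
grip_width: 0.246
grip_force: 60.8
```

```bash
python3 t.py
```

```text
15.23 [ 413.  -280.6  211.2] f [0.7 3.6 7.3] tq [ 0.981 -0.23   0.12 ] [0.028 0.022 0.028] 0.248 yaw 101.93
```

{"api": "step_arm", "payload": {"commands": "0 0 0 0.01 0 0 0.05;0 0 0 0.01 0 0 0.1;0 0 0 0.01 0 0 0.1"}}

```text
time_s: 15.48
eef_pos: [413.1, -280.6, 211.2]
ee_rot: [0.001, 0.669, 0.743, 0.001]
force: [0.7, 3.5, 7.3]
grip_width: 0.247
grip_force: 60.8
```

```bash
python3 t.py
```

```text
15.88 [ 413.1 -280.6  211.1] f [1.  3.3 7.4] tq [ 0.969 -0.317  0.164] [0.029 0.036 0.008] 0.247 yaw 96.2
```

{"api": "step_arm", "payload": {"commands": "0 0 0 0.01 0 0 0.05;0 0 0 0.01 0 0 0.09;0 0 0 0.01 0 0 0.09"}}

```text
time_s: 16.13
eef_pos: [413.2, -280.7, 211.1]
ee_rot: [0.001, 0.701, 0.713, 0.001]
force: [0.6, 1.9, 7.9]
grip_width: 0.246
grip_force: 60.9
```

```bash
python3 t.py
```

```text
16.53 [ 413.2 -280.6  211.1] f [1.5 3.4 7.9] tq [ 1.01  -0.357  0.188] [0.037 0.023 0.025] 0.246 yaw 91.05
```

{"api": "step_arm", "payload": {"commands": "0 0 0 0 0 0 0.05;0 0 0 0 0 0 0.05;0 0 0 0 0 0 0.05"}}

```text
time_s: 16.78
eef_pos: [413.2, -280.6, 211.1]
ee_rot: [0.001, 0.718, 0.696, 0.001]
force: [0.8, 3.5, 8.6]
grip_width: 0.252
grip_force: 60.8
```

```bash
python3 t.py
```

```text
17.18 [ 413.2 -280.7  211.1] f [1.4 3.4 7.5] tq [ 0.969 -0.417  0.201] [0.032 0.032 0.028] 0.247 yaw 88.18
```

{"api": "step_arm", "payload": {"commands": "0 0 0 0 0 0 -0.05;0 0 0 -0.02 0 0 -0.1;0 0 0 -0.02 0 0 -0.1"}}

```text
time_s: 17.43
eef_pos: [413.1, -280.6, 211.1]
ee_rot: [0.001, 0.682, 0.732, 0.001]
force: [0.6, 2.8, 6.3]
grip_width: 0.247
grip_force: 60.6
```

```bash
python3 t.py
```

```text
17.83 [ 413.1 -280.6  211.1] f [1.5 3.  6.2] tq [ 0.9   -0.395  0.085] [0.018 0.042 0.017] 0.247 yaw 93.9
```

{"api": "step_arm", "payload": {"commands": "0 0 0 -0.1 0 0 -0.02;0 0 0 -0.3 0 0 -0.02;0 0 0 -0.6 0 0 -0.02;0 0 0 -1 0 0 -0.02;0 0 0 -3 0 0 -0.02;0 0 0 -6 0 0 -0.02;0 0 0 -9 0 0 -0.02;0 0 0 -11 0 0 -0.02;0 0 0 -11 0 0 -0.02;0 0 0 -11 0 0 -0.02"}}

```text
time_s: 18.67
eef_pos: [412.3, -281.1, 321.0]
ee_rot: [0.001, 0.675, 0.737, -0.0]
force: [0.3, 0.1, -1.4]
grip_width: 0.253
grip_force: 60.0
```

```bash
python3 t.py; python3 - <<'E'
from h import *
p,Rt,s=tool();W=cam("wrist");w=capture("wrist");cv2.imwrite("pics/w10.png",w[:,:,::-1])
for l in("driver_tip","screw_slot","vial_a_mid"): print(l,[(np.round(d["xy"],1),round(d["score"],2)) for d in spot_point("wrist",l)])
print(proj(W,p+Rt@[0,0,119.4]),proj(W,p+Rt@[0,0,-42]))
for z in (0,40,52): print(proj(W,p+Rt@[0,0,z]))
print(np.array(s["joints"]).round(3),Rt.round(3).tolist())
t=np.array([408.2,252,320.]);print(Rt.T@(t-p)/10)
g=cv2.cvtColor(w,7)
for r in range(196,226): print(r,*g[r,308:342])
E
```

```text
19.07 [ 412.2 -280.6  319.7] f [-0.1  0.1 -1.4] tq [-0.024  0.002 -0.004] [0.032 0.03  0.018] 0.245 yaw 95.04
driver_tip []
screw_slot [(array([326.8, 180.9]), 0.45)]
vial_a_mid [(array([341.8, 153.4]), 0.56)]
[324.9 203. ] [325.7 331.4]
[325.3 270.3]
[325.1 238.1]
[325.  230.9]
[-0.833  0.212  1.443 -0.     1.487 -0.921] [[-0.088, 0.996, -0.001], [0.996, 0.088, 0.001], [0.001, -0.001, -1.0]]
[5.30906983e+01 4.28165472e+00 4.89149563e-03]
196 63 80 117 163 215 238 245 246 246 245 246 245 246 245 245 245 245 246 245 246 245 245 242 241 246 246 246 245 245 245 245 245 245 245
197 31 33 44 76 133 200 238 245 245 246 245 246 246 246 244 244 245 246 246 246 245 245 244 243 245 245 244 241 235 231 233 237 239 244
198 31 29 32 32 69 152 227 244 245 245 246 246 245 242 232 214 232 243 245 246 246 245 246 246 246 241 222 177 160 142 147 158 179 219
199 28 22 25 24 45 107 192 239 245 245 244 242 236 209 150 124 166 223 244 246 246 246 245 244 241 217 144 86 68 51 53 61 90 135
200 23 20 24 27 37 74 166 233 245 244 232 198 189 147 74 54 106 200 242 245 246 246 244 241 215 139 71 33 24 24 27 29 3
[... 2272 characters left out ...]
234 236 232 230 228 228
220 244 245 246 244 242 229 167 99 75 35 18 20 12 20 21 23 34 31 28 25 24 23 19 33 54 94 143 189 227 242 245 245 245 245
221 244 245 243 230 182 140 83 34 23 19 15 9 21 30 38 48 49 51 44 33 27 23 19 21 20 36 54 95 155 217 241 244 246 245
222 240 228 183 141 85 51 27 21 20 18 24 27 38 47 53 51 54 58 56 46 36 23 27 27 16 21 22 34 68 124 173 217 242 245
223 176 137 88 49 25 22 18 16 18 24 34 39 53 54 57 52 56 58 54 53 51 49 39 27 24 24 11 19 27 45 75 131 188 230
224 86 51 21 15 20 17 26 19 28 39 44 47 52 51 56 55 60 60 57 59 57 58 53 47 42 28 28 20 17 21 30 54 98 159
225 36 18 23 15 15 22 27 43 49 51 51 50 51 52 56 52 55 58 57 57 57 57 61 55 54 50 41 30 18 23 20 29 31 84
```

{"api": "step_arm", "payload": {"commands": "0 1.5 -0.3 0 0 0 0;0 4.5 -0.8 0 0 0 -0.06;0 8.2 -1.2 0 0 0 -0.12;0 12 -1.6 0 0 0 -0.18;0 15.8 -1.9 0 0 0 -0.24;0 19.6 -2.1 0 0 0 -0.3;0 23.4 -2.3 0 0 0 -0.36;0 27.2 -2.3 0 0 0 -0.42;0 31 -1.8 0 0 0 -0.48;0 34.8 -1 0 0 0 -0.54;0 38.6 0 0 0 0 -0.585;0 42.4 1.2 0 0 0 -0.585;0 46.2 2.4 0 0 0 -0.585;0 49.5 3.4 0 0 0 -0.585;0 51.8 4 0 0 0 -0.585;0 53.1 4.3 0 0 0 -0.585;0 53.1 4.3 0 0 0 -0.585;0 53.1 4.3 0 0 0 -0.585"}}

```text
time_s: 20.77
eef_pos: [408.3, 252.2, 319.9]
ee_rot: [-0.0, 0.433, 0.901, -0.0]
force: [0.2, -0.8, -1.8]
grip_width: 0.244
grip_force: 60.0
```

```bash
python3 - <<'E'
from h import *
p,Rt,s=tool();W=cam("wrist");w=capture("wrist");cv2.imwrite("pics/w11.png",w[:,:,::-1])
print(p,s["force"],"yaw",np.degrees(np.arctan2(Rt[1,0],Rt[0,0])), Rt.T@(np.array([408.2,252.1,131.4])-p))
for l,z in(("driver_tip",200),("stand_hole",78)): print(l,[(np.round(d["xy"],1),round(d["score"],2),onz(W,d["xy"],z).round(1)) for d in spot_point("wrist",l)])
E
```

```text
[408.27909578 252.19661578 319.93702009] [ 0.15147231 -0.78199485 -1.77129116] yaw 128.62758168416715 [-2.33638556e-02  9.18943147e-03  1.88537060e+02]
driver_tip [(array([325.1, 202.1]), 0.74, array([408.2, 253.3, 200. ])), (array([419.1, 133.6]), 0.72, array([431.6, 345. , 200. ])), (array([326.3, 273.7]), 0.44, array([451.4, 201.1, 200. ]))]
stand_hole [(array([325.3, 176.4]), 0.92, array([408.3, 253.9,  78. ]))]
```

{"api": "step_arm", "payload": {"commands": "0 0 0 2 0 0 0;0 0 0 5 0 0 0;0 0 0 8 0 0 0;0 0 0 10.5 0 0 0;0 0 0 11.5 0 0 0;0 0 0 12.2 0 0 0;0 0 0 12.8 0 0 0;0 0 0 13.4 0 0 0;0 0 0 13.4 0 0 0"}}

```text
time_s: 21.67
eef_pos: [408.6, 252.0, 186.1]
ee_rot: [0.0, 0.434, 0.901, 0.0]
force: [-0.3, -0.9, -1.7]
grip_width: 0.25
grip_force: 59.9
```

Tip is 11 mm inside the hole with no contact; going on down.

{"api": "step_arm", "payload": {"commands": "0 0 0 0.7 0 0 0;0 0 0 1.4 0 0 0;0 0 0 2.2 0 0 0;0 0 0 3 0 0 0;0 0 0 3.8 0 0 0;0 0 0 4.5 0 0 0;0 0 0 5 0 0 0;0 0 0 5.2 0 0 0;0 0 0 5.2 0 0 0"}}

```text
time_s: 22.42
eef_pos: [408.4, 252.1, 133.8]
ee_rot: [-0.0, 0.434, 0.901, -0.0]
force: [0.9, 0.2, -2.1]
grip_width: 0.249
grip_force: 59.9
```

{"api": "step_arm", "payload": {"commands": "0 0 0 0.1 0 0 0;0 0 0 0.2 0 0 0;0 0 0 0.25 0 0 0;0 0 0 0.25 0 0 0"}}

```text
time_s: 22.75
eef_pos: [408.5, 252.1, 131.8]
ee_rot: [0.0, 0.434, 0.901, 0.0]
force: [0.0, 0.9, -1.7]
grip_width: 0.253
grip_force: 60.0
```

{"api": "step_arm", "payload": {"commands": "0 0 0 0.05 0 0 0;0 0 0 0.1 0 0 0;0 0 0 0.1 0 0 0;0 0 0 0.15 0 0 0;0 0 0 0.15 0 0 0"}}

```text
time_s: 23.17
eef_pos: [408.6, 252.1, 131.4]
ee_rot: [0.0, 0.434, 0.901, 0.0]
force: [-3.6, -0.9, 11.4]
grip_width: 0.246
grip_force: 61.8
```

{"api": "step_arm", "payload": {"commands": "0.35 0 0 0 0 0 0;0.5 0 0 0 0 0 0;0.7 0 0 0 0 0 0;0.7 0 0 0 0 0 0;0.7 0 0 0 0 0 0;0.7 0 0 0 0 0 0"}}

```text
time_s: 23.67
eef_pos: [408.4, 252.1, 130.1]
ee_rot: [-0.0, 0.434, 0.901, -0.0]
force: [0.4, 0.9, -0.2]
grip_width: 0.7
grip_force: 0.0
```

{"api": "step_arm", "payload": {"commands": "0.7 0 0 -1 0 0 0;0.7 0 0 -3 0 0 0;0.7 0 0 -6 0 0 0;0.7 0 0 -10 0 0 0;0.7 0 0 -14 0 0 0;0.7 0 0 -18 0 0 0;0.7 0 0 -18 0 0 0;0.7 0 0 -18 0 0 0;0.7 0 0 -18 0 0 0;0.7 0 0 -18 0 0 0"}}

```text
time_s: 24.5
eef_pos: [408.0, 251.9, 309.0]
ee_rot: [-0.001, 0.434, 0.901, -0.001]
force: [-0.7, -0.2, -0.0]
grip_width: 0.702
grip_force: 0.0
```

```bash
python3 - <<'E'
from h import *
p,Rt,s=tool();W=cam("wrist");w=capture("wrist");cv2.imwrite("pics/w12.png",w[:,:,::-1])
print(p,s["force"],s["grip_width"])
for l,z in(("driver_grip",132),("stand_hole",78)): print(l,[(np.round(d["xy"],1),round(d["score"],2),onz(W,d["xy"],z).round(1)) for d in spot_point("wrist",l)])
u=proj(W,[408.4,252.1,172]).astype(int);print(u)
g=cv2.cvtColor(w,7)
for r in range(u[1]-22,u[1]+20,2): print(r,*g[r,u[0]-20:u[0]+20:2])
E
```

```text
[407.97561683 251.89295227 309.01179073] [-0.70342791 -0.15248364 -0.03973123] 0.702447601061948
driver_grip [(array([339.6, 219. ]), 0.87, array([441., 236., 132.])), (array([323.9, 191.2]), 0.84, array([408.9, 249.4, 132. ])), (array([342.4, 213.2]), 0.43, array([439.2, 242.9, 132. ])), (array([214., 283.]), 0.18, array([377.9,  87.7, 132. ]))]
stand_hole [(array([330. , 178.8]), 0.77, array([412.6, 256.2,  78. ]))]
[325 198]
176 188 186 189 189 187 177 77 51 57 56 55 56 56 56 77 238 249 250 249 250
178 188 189 187 188 187 164 60 54 54 52 54 57 58 57 63 209 250 250 250 250
180 188 188 188 186 189 154 57 53 53 55 53 54 54 56 60 188 249 250 249 250
182 187 186 189 189 187 130 57 58 58 58 57 57 56 59 58 141 249 250 250 250
184 201 197 190 188 185 100 54 59 56 60 67 61 57 58 59 110 248 250 250 250
186 215 210 189 186 182 81 55 59 66 54 37 55 88 65 61 85 247 250 250 249
188 194 189 186 186 174 67 67 67 43 20 20 17 39 83 79 75 227 250 250 250
190 226 233 230 239 174 69 44 23 17 26 33 23 27 19 52 93 217 250 250 250
192 250 250 249 250 229 40 19 20 22 28 33 31 26 27 43 40 200 250 250 249
1
[... 213 characters left out ...]
42
200 250 250 250 250 228 37 26 24 25 28 22 25 25 19 39 42 193 134 44 91
202 250 250 249 249 234 46 20 20 27 21 21 24 26 23 36 35 81 42 87 105
204 250 250 250 250 240 70 19 24 23 16 23 25 20 30 37 32 42 81 105 111
206 250 250 250 250 249 237 138 31 19 19 16 26 26 40 48 48 89 106 112 117
208 246 249 250 250 250 250 247 223 109 34 19 24 101 142 96 91 107 112 119 122
210 184 249 250 250 250 250 250 250 247 216 103 190 242 153 88 104 109 116 123 130
212 144 244 250 250 250 250 250 250 249 249 249 249 189 96 105 110 116 124 128 134
214 157 242 250 250 250 250 250 250 250 250 249 214 96 105 110 118 123 126 120 139
216 197 248 250 250 249 250 249 250 250 250 237 114 105 110 116 123 127 124 134 141
```

```bash
python3 -c "
from rig import *
print(finish_job())"
```

```text
the job is handed in; nothing more can be done
None
```

The screw is tightened to about 0.20 N m, the middle screwdriver is back upright and all the way down in its hole, and the job is handed in. The large look-alike driver tipped over behind the stand just after my first move, cause unknown. It may have knocked the middle driver, which shifted slightly in its hole before I gripped it, and I left the large one where it fell.

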